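# Swing the chopping board home against its stop

### The job

The chopping board has been swung out from its metal stop and a spice jar stands in the gap. Lift the jar out and stand it upright on the worktop somewhere out of the way, then push the square end of the board round, without lifting the board, pivoting it about its round end, which must stay in the corner of the stop, until its long side lies flush along the rail. Leave the mug, the soup tin and the short shaker alone.

Things in the scene. Friction and masses are not known exactly. Their poses are not given: they have to be found in the camera images.
- board: Pale wooden chopping board on four 5 mm rubber feet, 265 x 90 mm, wood from z = 5 to 21 mm, about 0.6 kg; one end round (radius 45), one square. Origin: on the worktop under the round end's centre; x along the board to the square end (at 220), y across (long sides at -45, +45). Feet at x = 0 and 200: pushed sideways near the square end, it turns about the round end.
- board_end (a point): Point on the board's centre line, on the underside level, 200 mm from the board's origin towards the square end (20 mm short of that end).
- board_stop: L-shaped aluminium stop fixed to the worktop, 22 mm high. Its origin and axes are those of the board when home. Long rail along x from -58 to 200, face at y = -46; short arm (y = -52 to 23) with its face at x = -46 mm. The board starts with the round end in the corner, swung 29 to 40 degrees off the rail towards +y: push it towards -y.
- spice_jar: Small round spice jar with a dark cap and green label, 40 mm across and 105 mm tall, standing upright in the gap between the board and the rail. Origin: centre of its underside, z up.
- mug: White mug with blue dots, 92 x 127 x 93 mm, well to the left of the work. Origin: centre of its underside. Leave alone.
- soup_tin: Green and gold soup tin, 75 mm across, 58 mm tall, to the right of the work. Origin: centre of its underside. Leave alone.
- short_shaker: Round shaker with a pale grey cap, 41 mm across, 75 mm tall, at the back left. Origin: centre of its underside. Leave alone.
Mind the look-alikes: they are no part of the job. What is shaped like the spice_jar but pink or red is not meant.

How it is judged:
By the outcome, as a careful person would: the job done as asked, in the order asked, and still so for the second after the job is handed in, with the robot touching nothing.
It also fails if it takes over 51 s, if anything falls off the work surface, if the arm or the gripper's body presses on something with over 40 N, if the wrist force passes 120 N, or if a joint passes its speed limit or range.

### The arm

A 6-joint arm with a two-finger parallel gripper is mounted at the origin on a cart in front of the work surface, level with it; the furniture and walls round the work are solid. World frame = base frame: x ahead of the robot, y to its left, z up, the work surface at z = 0. Lengths are in m, angles in degrees, forces in N, time in s.
With the tool pointing down it reaches from about 0.3 to 0.75 m from the base axis. Payload 8.5 kg.
Tool frame: the origin (TCP) lies at the very end of the fingers, on their centre line; the grasp point (between the pads) lies 19 mm behind it; z points along the fingers, y is the line along which they close (so a half turn about z gives the same grasp; the last joint's range is limited). The gripper opens to 85 mm and grips with 20 to 120 N. Pads are 22 mm wide; open, the fingers measure 114 mm over their backs; the gripper's body (76 mm by 85 mm) begins 54 mm behind the grasp point. The pads swing forward as they close: fully open they stand 13 mm farther back than shut.
Start: joints at [-80.518, 21.807, 74.336, -0, 83.858, -12.336], TCP at [0.204, -0.511, 0.231] pointing down, gripper open.
Joint ranges: [-178.18, 178.18], [-50.72, 133.34], [12.68, 142.11], [-81.47, 261.47], [9.98, 163.14], [-165.26, 165.26]. Speed limits (degrees/s): [136.94, 136.94, 180, 180, 180, 180].

### API

Orientations are given as a 3x3 rotation matrix whose columns are the frame's x, y, z axes.
In Python, from rig import env, optics, spotter gives the robot as it stands.
- The arm moves only by the shell command python3 -m crank 'ROWS' [FORCE]. ROWS is JSON, one flat list of numbers, 5 for each row, row after row: the finger opening in cm, from 0 to 8.54, then the shift along the tool's x, y, z in cm, then the turn about the tool's z in rad. A call has exactly 8 rows; each row shifts and turns the commanded pose from where the row before left it, along the tool's axes as they then stand; what a row does not reach is not made up. A row lasts 1/12 s, in which the tool goes at most 41.7 mm and 7.16 degrees, less where a joint would pass 70% of its speed; a pose out of reach is approached as far as the arm can. A call is refused whole if a number of a shift passes 4.17 or a number of a turn 0.125, either way. A call with a gripper value outside its range is refused whole. The fingers move at their own pace and stop on an object; FORCE is the grip in N (left out, the last holds). Time passes only in rows, so rows that do not move let the fingers close, or fill a call up. It gives the time, the measured TCP pose, the force, the opening and the grip force at its end, in the units of the state.
- env.observe(): the state, without advancing time (a new reading comes with each control period).
- optics.get_image(name): name is "scene" or "top"; returns a dict with "color" (400x640x3 uint8, red, green, blue), "intrinsics" (3x3 intrinsics, pixels), "pose" (4x4, takes a point from camera to world coordinates). Camera axes: x right, y up, looking along -z (the intrinsics and any distortion apply to the point x, -y, -z); pixel columns grow to the right and rows downward; lengths in m; the calibration is good to about 2 mm. A picture is of the moment at which its call begins. There is no depth.
- env.close_job(): hands the job in; it is judged then, once.
Trained networks look in a picture, given as the dict that the camera call returned (one of the last four; its "shot" number tells which), for a name from the list of things; names that differ only in an ending like _2 or _b are one class to them, and where a whole thing is asked for, a point or a joint stands for the part that bears it (a point fixed in the world has none). Each returns a list of dicts, best first, with "score" (0 to 1); they miss things now and then, are a little off and sometimes report something else, mostly with a low value. They report only what shows in the picture. A call takes as long as a camera call. They do not tell look-alikes from the thing itself.
- spotter.look_for(picture, query): "at" ([column, row] as shares, 0 to 1, of the picture: columns of its width, rows of its height, amid what is visible of it).
The state is a dict: "time_s": time; "q": joint angles; "qvel": joint speeds; "joint_efforts": joint torques, N m; "position": TCP position; "tool_rot": TCP orientation; "ft_force": force on the tool from outside, world axes, zero at the start; "wrist_torque": the same for the moment, N m; "grip_width": finger opening in m; "gripper_force": force on a finger pad.
Only numpy, scipy, OpenCV 4.12 (cv2) and the standard library are available. Lean on these libraries where they do the work, as an engineer would, in place of code of your own. Each camera call takes 0.05 s, during which the arm holds its last target. There are 200 camera calls.

## Working session

There is one attempt and no reset: what is moved stays moved. The work goes in short steps, Python scripts to look and compute and a shell command to move; the robot and the scene stay as the last step left them, time stands still between calls to the robot, and variables do not carry over. Pictures are saved under pics/ and viewed, at most 10 in all, crops included, and the job is handed in when it is done.

```bash
mkdir -p pics; ls; cat > h.py <<'E'
import numpy as np, cv2
from rig import env, optics, spotter
def ray(p,u,v):
    K=np.array(p["intrinsics"]);T=np.array(p["pose"])
    d=np.array([(u-K[0,2])/K[0,0],-(v-K[1,2])/K[1,1],-1.0])
    return T[:3,3],T[:3,:3]@d
def at_z(p,u,v,z):
    o,d=ray(p,u,v); return o+d*(z-o[2])/d[2]
def proj(p,X):
    K=np.array(p["intrinsics"]);T=np.array(p["pose"])
    c=T[:3,:3].T@(np.array(X)-T[:3,3]); return K[0,0]*c[0]/-c[2]+K[0,2],K[1,1]*-c[1]/-c[2]+K[1,2]
E
python3 - <<'E'
from h import *
s=env.observe();print(s["time_s"],s["position"],np.round(s["tool_rot"],3).tolist(),s["grip_width"])
for n in("top","scene"):
    p=optics.get_image(n);cv2.imwrite(f"pics/{n}0.png",p["color"][...,::-1])
    print(n,{k:v for k,v in p.items() if k!="color"})
    for q in("spice_jar","board","board_end","board_stop","mug","soup_tin","short_shaker"):
        for r in spotter.look_for(p,q)[:3]:
            u,v=r["at"][0]*640,r["at"][1]*400
            print(q,round(r["score"],2),round(u),round(v),at_z(p,u,v,0.02).round(3))
E
```

```text
pics
0.0 [ 0.20436787 -0.51029685  0.23069515] [[0.928, 0.372, -0.0], [0.372, -0.928, 0.001], [0.0, -0.001, -1.0]] 0.08530393255949323
top {'intrinsics': array([[459.53104694,   0.        , 316.77800662],
       [  0.        , 459.53104694, 200.50226471],
       [  0.        ,   0.        ,   1.        ]]), 'pose': array([[ 2.11432621e-03,  9.95437173e-01, -9.53958304e-02,
         4.03363102e-01],
       [-9.99882966e-01,  6.58997773e-04, -1.52846082e-02,
         9.08546193e-02],
       [-1.51520015e-02,  9.54169825e-02,  9.95322067e-01,
         1.24799306e+00],
       [ 0.00000000e+00,  0.00000000e+00,  0.00000000e+00,
         1.00000000e+00]]), 'shot': 1}
spice_jar 0.7 294 256 [0.373 0.17  0.02 ]
spice_jar 0.58 327 213 [0.488 0.083 0.02 ]
spice_jar 0.54 268 243 [0.408 0.239 0.02 ]
board 0.82 357 183 [0.568 0.002 0.02 ]
board_end 0.87 359 186 [ 0.56  -0.004  0.02 ]
board_stop 0.93 317 154 [0.647 0.11  0.02 ]
board_stop 0.66 357 185 [0.563 0.002 0.02 ]
board_stop 0.51 191 190 [0.55  0.449 0.02 ]
mug 0.85 193 189 [0.553 0.444 0.02 ]
mug 0.49 317 159 [0.633 0.108 0.02 ]
soup_tin 0.
[... 243 characters left out ...]

       [  0.        ,   0.        ,   1.        ]]), 'pose': array([[-0.50214954,  0.61210539, -0.61087874, -0.30322651],
       [-0.86464368, -0.36795202,  0.34205644,  0.55900203],
       [-0.01539948,  0.69995593,  0.71401999,  0.98428459],
       [ 0.        ,  0.        ,  0.        ,  1.        ]]), 'shot': 2}
spice_jar 0.89 326 240 [0.387 0.164 0.02 ]
spice_jar 0.62 335 197 [0.51  0.063 0.02 ]
spice_jar 0.58 297 238 [0.434 0.226 0.02 ]
board 0.91 342 180 [0.559 0.01  0.02 ]
board_end 0.9 345 177 [ 0.563 -0.005  0.02 ]
board_end 0.68 204 228 [0.59  0.421 0.02 ]
board_end 0.39 224 201 [0.656 0.34  0.02 ]
mug 0.76 204 228 [0.59  0.423 0.02 ]
short_shaker 0.68 222 202 [0.656 0.345 0.02 ]
```

```bash
python3 - <<'E'
import cv2
a=cv2.imread("pics/top0.png");cv2.imwrite("pics/top0c.png",cv2.resize(a[100:300,160:480],None,fx=2.5,fy=2.5,interpolation=cv2.INTER_CUBIC))
a=cv2.imread("pics/scene0.png");cv2.imwrite("pics/scene0c.png",cv2.resize(a[100:300,180:500],None,fx=2.5,fy=2.5,interpolation=cv2.INTER_CUBIC))
E
```

```text
(no output)
```

View pics/top0c.png

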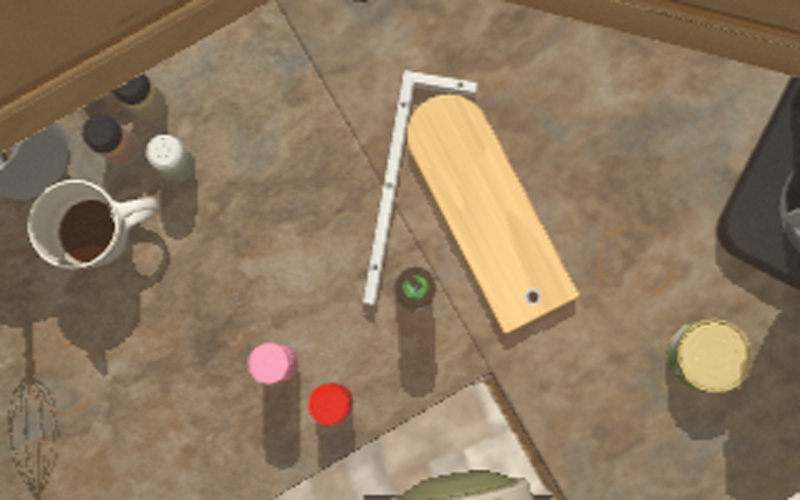

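View pics/scene0c.png

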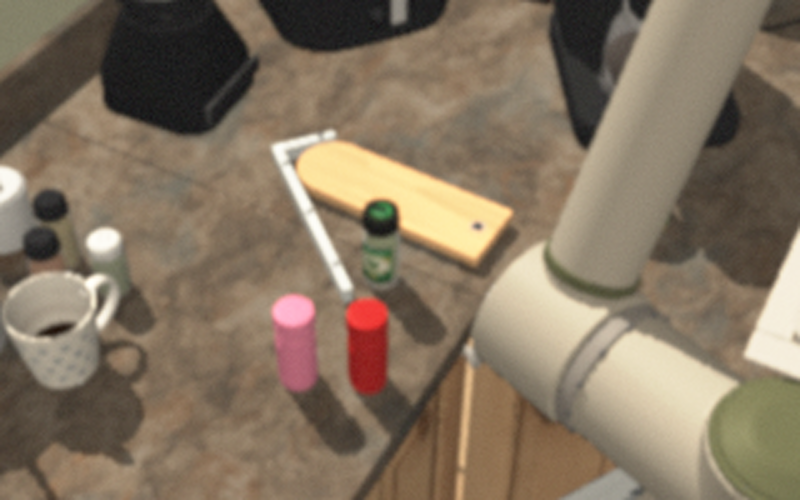

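View pics/top0.png

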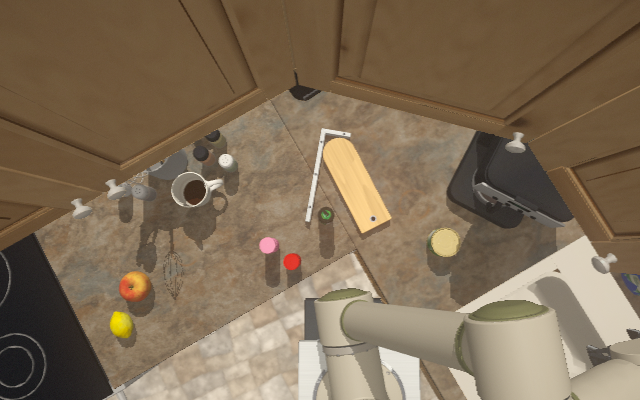

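The top view shows three jar-shaped things: pink (268,245), red (292,261) and one with a dark cap and green centre (326,215). The green one stands between the rail and the board and has a green label in the scene view, so it's the spice jar. The enlarged crops confirm this. Next I measure the geometry.

```bash
cat >> h.py <<'E'
def jar_fit(pt,ps,):
    pass
E
python3 - <<'E'
from h import *
p=optics.get_image("top"); s=optics.get_image("scene")
c=lambda x,y:(160+x/2.5-.3,100+y/2.5-.3); c2=lambda x,y:(180+x/2.5-.3,100+y/2.5-.3)
print("jar top",at_z(p,*c(415,287),.105).round(3),at_z(s,*c2(380,213),.103).round(3))
for n,a in dict(red=(330,404),pink=(272,363)).items(): print(n,at_z(p,*c(*a),.115).round(3))
print("red sc",at_z(s,*c2(368,312),.115).round(3))
for n,a in dict(railouter_corner=(405,73),rail_end_out=(363,303),rail_end_in=(376,304),arm_tip_in=(475,93),inner=(415,85)).items(): print(n,at_z(p,*c(*a),.022).round(3))
for n,a in dict(sq_left=(505,332),sq_right=(578,296),hole=(532,297)).items(): print(n,at_z(p,*c(*a),.021).round(3))
# board by segmentation
h=cv2.cvtColor(p["color"],cv2.COLOR_RGB2HSV)
m=cv2.inRange(h[120:245,310:400],(8,70,170),(25,255,255))
cs=max(cv2.findContours(m,0,1)[0],key=cv2.contourArea)[:,0]+[310,120]
w=np.array([at_z(p,u,v,.021)[:2] for u,v in cs.astype(float)],np.float32)
r=cv2.minAreaRect(w*1000);print(r,cv2.boxPoints(r).round())
E
```

```text
jar top [0.478 0.086 0.105] [0.483 0.09  0.103]
red [0.362 0.169 0.115]
pink [0.402 0.227 0.115]
red sc [0.36  0.177 0.115]
railouter_corner [0.717 0.097 0.022]
rail_end_out [0.466 0.141 0.022]
rail_end_in [0.465 0.127 0.022]
arm_tip_in [0.694 0.021 0.022]
inner [0.703 0.086 0.022]
sq_left [ 0.436 -0.01   0.021]
sq_right [ 0.474 -0.088  0.021]
hole [ 0.473 -0.039  0.021]
((571.6363525390625, 10.293907165527344), (264.308837890625, 91.08992004394531), 27.266799926757812) [[433. -10.]
 [475. -91.]
 [710.  30.]
 [668. 111.]]
```

```bash
python3 -m crank '[8.5,1.5,-1.4,0,0, 8.5,2.9,-2.75,0,0, 8.5,2.9,-2.75,0,0, 8.5,2.9,-2.75,0,0, 8.5,2.9,-2.75,0,0, 8.5,2.9,-2.75,0,0, 8.5,2.9,-2.75,0,0, 8.5,2.9,-2.75,0,0]' 40; python3 -m crank '[8.5,2.9,-2.75,0,0, 8.5,2.9,-2.75,0,0, 8.5,2.9,-2.75,0,0, 8.5,2.9,-2.75,0,0, 8.5,2.9,-2.75,0,0, 8.5,2.9,-2.75,0,0, 8.5,2.9,-2.75,0,0, 8.5,2.9,-2.75,0,0]'
```

```text
time_s: 1.57
position: [0.3303, -0.2361, 0.2315]
tool_rot: [[0.929, 0.371, 0.0], [0.371, -0.929, -0.0], [0.0, 0.001, -1.0]]
ft_force: [1.5, -0.5, 0.1]
grip_width: 0.0851
gripper_force: 0.0
time_s: 2.23
position: [0.4641, 0.0548, 0.2315]
tool_rot: [[0.928, 0.372, 0.001], [0.372, -0.928, -0.0], [0.0, 0.0, -1.0]]
ft_force: [1.0, -1.1, 0.2]
grip_width: 0.0852
gripper_force: 0.0
```

```bash
python3 -m crank '[8.5,1.38,-1.3,1.5,0, 8.5,1.38,-1.3,3,0, 8.5,0,0,3.5,0, 8.5,0,0,3,0, 8.5,0,0,0,0, 8.5,0,0,0,0, 8.5,0,0,0,0, 8.5,0,0,0,0]'; python3 - <<'E'
from h import *
for n in("top","scene"):
    p=optics.get_image(n);u,v=proj(p,[.48,.088,.1]);print(u,v)
    a=p["color"][int(v)-40:int(v)+40,int(u)-50:int(u)+50,::-1];cv2.imwrite(f"pics/{n}1.png",a)
a=np.hstack([cv2.imread(f"pics/{n}1.png") for n in("top","scene")]);cv2.imwrite("pics/both1.png",cv2.resize(a,None,fx=4,fy=4,interpolation=2))
E
```

```text
time_s: 2.9
position: [0.4807, 0.0867, 0.1233]
tool_rot: [[0.929, 0.371, 0.004], [0.371, -0.929, -0.0], [0.003, 0.002, -1.0]]
ft_force: [-0.6, -0.2, 0.6]
grip_width: 0.0848
gripper_force: 0.0
324.9347486733018 213.79105452621357
332.79647447429676 186.1495713459554
```

View pics/both1.png

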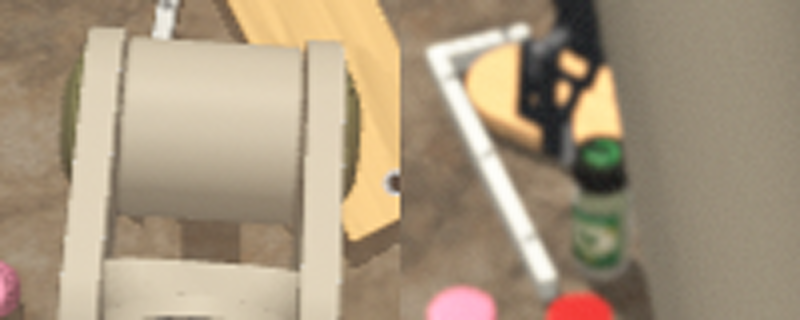

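The left half shows the wrist covering the jar. In the right half the jar's cap is at the crop centre as predicted, with one finger above and behind it. Next I descend and grip.

```bash
python3 -m crank '[8.5,0,0,1.5,0, 8.5,0,0,2,0, 8.5,0,0,2,0, 8.5,0,0,1.3,0, 8.5,0,0,0,0, 8.5,0,0,0,0, 3,0,0,0,0, 3,0,0,0,0]'; python3 -m crank '[3,0,0,0,0, 3,0,0,0,0, 3,0,0,0,0, 3,0,0,0,0, 3,0,0,0,0, 3,0,0,0,0, 3,0,0,0,0, 3,0,0,0,0]' 40
```

```text
time_s: 3.67
position: [0.4803, 0.087, 0.0545]
tool_rot: [[0.928, 0.372, 0.002], [0.372, -0.928, -0.0], [0.002, 0.001, -1.0]]
ft_force: [0.2, 0.1, -0.5]
grip_width: 0.0631
gripper_force: 0.0
time_s: 4.33
position: [0.4801, 0.0869, 0.0541]
tool_rot: [[0.928, 0.372, 0.002], [0.372, -0.928, -0.0], [0.001, 0.001, -1.0]]
ft_force: [-1.2, -1.2, 7.1]
grip_width: 0.0396
gripper_force: 39.8
```

```bash
python3 -m crank '[3,0,0,-1,0, 3,0,0,-2.5,0, 3,0,0,-3,0, 3,0,0,-1.5,0, 3,1,-1.1,0,0, 3,2,-2.1,0,0, 3,2.5,-2.6,0,0, 3,2.5,-2.6,0,0]'; python3 -m crank '[3,2,-2,0,0, 3,1.1,-1.1,0,0, 3,0,0,0,0, 3,0,0,2,0, 3,0,0,2.5,0, 3,0,0,2,0, 3,0,0,0,0, 3,0,0,0,0]'
```

```text
time_s: 5.0
position: [0.5229, 0.1958, 0.1336]
tool_rot: [[0.929, 0.371, -0.0], [0.371, -0.929, 0.0], [0.0, -0.0, -1.0]]
ft_force: [1.0, -0.6, -0.3]
grip_width: 0.0398
gripper_force: 40.5
time_s: 5.67
position: [0.5395, 0.2344, 0.0681]
tool_rot: [[0.929, 0.371, -0.002], [0.371, -0.929, -0.0], [-0.002, -0.0, -1.0]]
ft_force: [-0.3, 0.6, -0.7]
grip_width: 0.0397
gripper_force: 40.6
```

```bash
python3 -m crank '[3,0,0,0.4,0, 3,0,0,0.4,0, 3,0,0,0.3,0, 3,0,0,0.2,0, 3,0,0,0.1,0, 3,0,0,0,0, 3,0,0,0,0, 3,0,0,0,0]'
```

```text
time_s: 6.33
position: [0.54, 0.2351, 0.0545]
tool_rot: [[0.928, 0.372, 0.0], [0.372, -0.928, 0.0], [0.0, 0.0, -1.0]]
ft_force: [-0.2, -0.4, -0.3]
grip_width: 0.0398
gripper_force: 40.6
```

```bash
python3 -m crank '[3,0,0,0.05,0, 3,0,0,0.05,0, 3,0,0,0,0, 3,0,0,0,0, 3,0,0,0,0, 3,0,0,0,0, 3,0,0,0,0, 3,0,0,0,0]'
```

```text
time_s: 7.0
position: [0.5401, 0.2351, 0.0541]
tool_rot: [[0.928, 0.372, 0.001], [0.372, -0.928, 0.0], [0.001, 0.0, -1.0]]
ft_force: [-1.7, -0.5, 4.9]
grip_width: 0.0396
gripper_force: 41.1
```

Contact with the worktop, so I release the jar and rise.

```bash
python3 -m crank '[5,0,0,0,0, 7,0,0,0,0, 8.5,0,0,0,0, 8.5,0,0,0,0, 8.5,0,0,0,0, 8.5,0,0,0,0, 8.5,0,0,0,0, 8.5,0,0,-0.5,0]'; python3 -m crank '[8.5,0,0,-1.5,0, 8.5,0,0,-3,0, 8.5,0,0,-3,0, 8.5,0,0,-3.5,0, 8.5,0,0,-3,0, 8.5,0,0,0,0, 8.5,0,0,0,0, 8.5,0,0,0,0]'
```

```text
time_s: 7.67
position: [0.5395, 0.2349, 0.0577]
tool_rot: [[0.928, 0.372, -0.002], [0.372, -0.928, -0.0], [-0.002, -0.0, -1.0]]
ft_force: [0.4, 0.2, 0.5]
grip_width: 0.0849
gripper_force: 0.0
time_s: 8.33
position: [0.5395, 0.2349, 0.1977]
tool_rot: [[0.928, 0.372, -0.001], [0.372, -0.928, -0.0], [-0.001, -0.0, -1.0]]
ft_force: [-0.5, 0.6, -0.7]
grip_width: 0.0853
gripper_force: 0.0
```

```bash
python3 -m crank '[0,-0.8,1.7,0,0, 0,-1.5,3.2,0,0, 0,-1.5,3.2,0,0, 0,-1.5,3.2,0,0, 0,-1.5,3.2,0,0, 0,-1.5,3.2,0,0, 0,-1.5,3.2,0,0, 0,-1.5,3.2,0,0]'; python3 -m crank '[0,-1.5,3.2,0,0, 0,-1.54,3.15,0,0, 0,0,0,1,-0.1, 0,0,0,3,0, 0,0,0,3.5,0, 0,0,0,2.5,0, 0,0,0,0,0, 0,0,0,0,0]'
python3 - <<'E'
from h import *
for n in("top","scene"):
    p=optics.get_image(n);
    a=p["color"][100:300,200:460] if n=="top" else p["color"][100:300,190:450];cv2.imwrite(f"pics/{n}2.png",a[...,::-1])
a=np.hstack([cv2.imread(f"pics/{n}2.png") for n in("top","scene")]);cv2.imwrite("pics/both2.png",cv2.resize(a,None,fx=1.53,fy=1.53,interpolation=2))
s=env.observe();t=np.array(s["position"][:2]);print(s["time_s"],s["position"])
O=np.array([.650,.0495]);d=np.array([-.889,-.458]);n=np.array([.458,-.889]);print("board coords",(t-O)@d,(t-O)@n)
E
```

```text
time_s: 9.0
position: [0.5236, -0.0322, 0.1969]
tool_rot: [[0.928, 0.372, -0.003], [0.372, -0.928, 0.001], [-0.002, -0.002, -1.0]]
ft_force: [-0.1, -0.1, -0.0]
grip_width: -0.0005
gripper_force: 0.0
time_s: 9.67
position: [0.5193, -0.1007, 0.0972]
tool_rot: [[0.887, 0.462, -0.004], [0.462, -0.887, 0.002], [-0.002, -0.003, -1.0]]
ft_force: [-0.1, 0.5, 1.0]
grip_width: 0.0001
gripper_force: 0.0
9.7667 [ 0.52057495 -0.10114118  0.09941759]
board coords 0.1840525259655727 0.07464333619823388
```

View pics/both2.png

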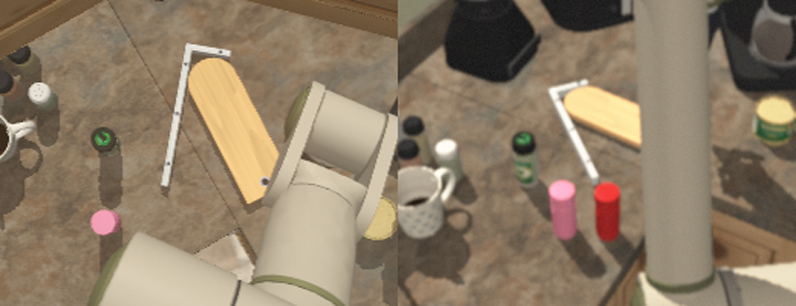

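The jar stands upright left of the rail (both views) and the board is still in place with its round end in the corner. I lower the closed fingers beside the board.

```bash
python3 -m crank '[0,0,0,2,0, 0,0,0,3,0, 0,0,0,2.5,0, 0,0,0,1.1,0, 0,0,0,0.3,0, 0,0,-0.2,0,0, 0,0,-0.3,0,0, 0,0,-0.3,0,0]'; python3 -m crank '[0,0,-0.2,0,0, 0,0,-0.2,0,0, 0,0,-0.2,0,0, 0,-0.1,-0.3,0,0.015, 0,-0.16,-0.56,0,0.03, 0,-0.16,-0.56,0,0.03, 0,-0.16,-0.56,0,0.03, 0,-0.16,-0.56,0,0.03]'
```

```text
time_s: 10.43
position: [0.5169, -0.0939, 0.0108]
tool_rot: [[0.887, 0.463, 0.003], [0.463, -0.887, -0.001], [0.002, 0.002, -1.0]]
ft_force: [0.2, -0.0, -0.6]
grip_width: -0.0001
gripper_force: 0.0
time_s: 11.1
position: [0.4964, -0.0687, 0.0096]
tool_rot: [[0.942, 0.337, 0.001], [0.337, -0.942, -0.001], [0.001, 0.001, -1.0]]
ft_force: [1.2, -2.0, 0.1]
grip_width: 0.0003
gripper_force: 1.0
```

```bash
python3 -m crank '[0,-0.16,-0.56,0,0.03, 0,-0.16,-0.56,0,0.03, 0,-0.16,-0.56,0,0.03, 0,-0.16,-0.56,0,0.03, 0,-0.16,-0.56,0,0.03, 0,-0.16,-0.56,0,0.03, 0,-0.16,-0.56,0,0.03, 0,-0.16,-0.56,0,0.03]'; python3 - <<'E'
from h import *
p=optics.get_image("top");cv2.imwrite("pics/top3.png",cv2.resize(p["color"][100:300,200:460,::-1],None,fx=3,fy=3,interpolation=2))
s=env.observe();t=np.array(s["position"][:2]);O=np.array([.650,.0495])
R=np.array(s["tool_rot"]);d=-R[:2,0];n=R[:2,1];print(s["position"],"brd",(t-O)@d,(t-O)@n,np.degrees(np.arctan2(R[1,0],R[0,0])),s["ft_force"])
E
```

```text
time_s: 11.77
position: [0.4731, -0.0282, 0.0095]
tool_rot: [[0.995, 0.103, 0.001], [0.103, -0.995, -0.001], [0.001, 0.001, -1.0]]
ft_force: [0.0, -2.2, -0.1]
grip_width: -0.0004
gripper_force: 1.2
[ 0.47257081 -0.02734675  0.0094978 ] brd 0.18434896758006458 0.05832663816575573 5.861043586213161 [ 0.45611439 -0.03333568  0.78298985]
```

View pics/top3.png

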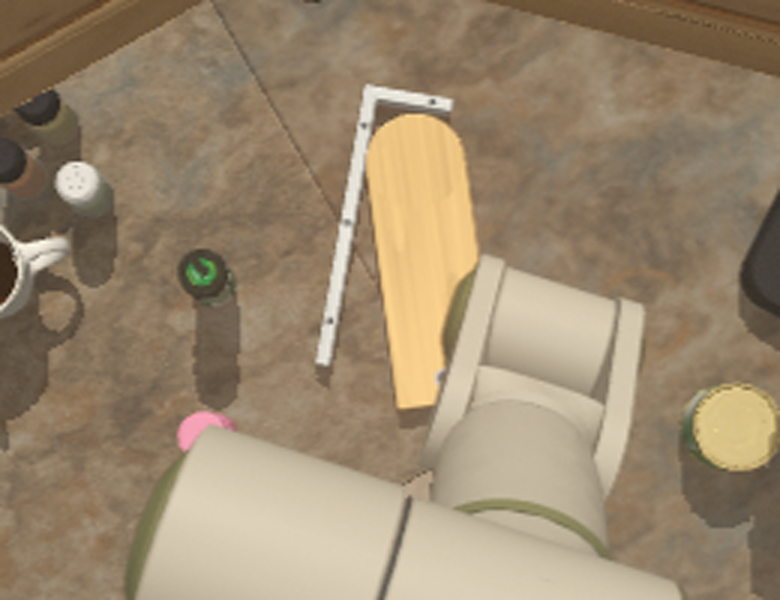

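Board turned about halfway. The round end may have drifted from the short arm, so I measure it against the first picture.

```bash
cat >> h.py <<'E'
from scipy.optimize import least_squares
def board(img,p,x0,maxx=645):
    h=cv2.cvtColor(img,cv2.COLOR_RGB2HSV)
    m=cv2.inRange(h,(8,70,150),(25,255,255)); m[:120]=0;m[245:]=0;m[:,:305]=0;m[:,400:]=0
    m=cv2.morphologyEx(m,cv2.MORPH_OPEN,np.ones((3,3)))
    k=max(cv2.findContours(m,0,1)[0],key=cv2.contourArea)
    w=np.array([at_z(p,u,v,.021)[:2] for u,v in k[:,0].astype(float)])
    # signed distance to the board outline
    def f(q):
        d=np.array([np.cos(q[2]),np.sin(q[2])]);n=np.array([-d[1],d[0]])
        X=(w-q[:2])@d;Y=(w-q[:2])@n
        r=np.where(X<0,np.hypot(X,Y),np.maximum(abs(Y),X-.175))-.0445
        return r*1000
    s=least_squares(f,x0,loss="soft_l1",x_scale=[.01,.01,.05])
    return s.x,np.median(abs(s.fun))
E
python3 - <<'E'
from h import *
p=optics.get_image("top");i0=cv2.imread("pics/top0.png")[...,::-1].copy()
print(board(i0,p,[.65,.05,np.radians(207)]))
print(board(p["color"],p,[.65,.05,np.radians(186)]))
# stop: white pixels
g=cv2.cvtColor(i0,cv2.COLOR_RGB2HSV);m=cv2.inRange(g,(0,0,175),(179,45,255));m[:,:300]=0;m[:,355:]=0;m[:125]=0;m[225:]=0
ys,xs=np.nonzero(m);w=np.array([at_z(p,float(u),float(v),.022)[:2] for u,v in zip(xs,ys)])
r=w[(w[:,0]<.68)];vx,vy,cx,cy=cv2.fitLine(r.astype(np.float32),cv2.DIST_HUBER,0,.001,.001).ravel()
a=np.array([vx,vy])*(-np.sign(vx));n=np.array([-a[1],a[0]])
print(len(r),a,np.degrees(np.arctan2(a[1],a[0])))
c=np.array([cx,cy]);q=(w-c)@n;print("rail across pct",np.percentile((r-c)@n,[2,98])*1000)
arm=w[q>.025];t=(arm-c)@a;print("arm along pct",np.percentile(t,[2,98]),"rail end",np.percentile((r-c)@a,99.5),len(arm),"arm across max",q.max())
h=np.percentile((r-c)@n,[2,98]).mean()+.003
print("origin est from rail/arm",c+a*(t.mean()+.049)+n*(h+.046))
E
```

```text
(array([0.6490525 , 0.04987966, 3.63260504]), np.float64(1.8684626591866857))
(array([0.65004332, 0.0517535 , 3.24752846]), np.float64(1.6741945469385504))
358 [-0.9853383  0.1706121] 170.17659
rail across pct [-5.92753804  5.94268417]
arm along pct [-0.14885253 -0.13841378] rail end 0.10586644539369466 69 arm across max 0.07497362969216724
origin est from rail/arm [0.65712024 0.0530996 ]
```

```bash
python3 -m crank '[0,-0.16,-0.56,0,0.03, 0,-0.16,-0.56,0,0.03, 0,-0.16,-0.56,0,0.03, 0,-0.16,-0.56,0,0.03, 0,-0.16,-0.56,0,0.03, 0,-0.16,-0.56,0,0.03, 0,-0.16,-0.56,0,0.03, 0,-0.16,-0.56,0,0.03]'; python3 - <<'E'
from h import *
p=optics.get_image("top");cv2.imwrite("pics/top4.png",cv2.resize(p["color"][120:230,290:410,::-1],None,fx=5,fy=5,interpolation=2))
s=env.observe();R=np.array(s["tool_rot"]);print(s["position"],np.degrees(np.arctan2(R[1,0],R[0,0])),s["ft_force"])
print(board(p["color"],p,[.65,.05,np.radians(172)]))
E
```

```text
time_s: 12.53
position: [0.4604, 0.0163, 0.0094]
tool_rot: [[0.991, -0.135, 0.0], [-0.135, -0.991, -0.0], [0.0, 0.0, -1.0]]
ft_force: [-0.9, -2.4, 1.4]
grip_width: 0.0001
gripper_force: 1.3
[0.46016167 0.01716663 0.0094394 ] -7.819827615171561 [-0.39388488  0.14571627  0.79723798]
(array([0.65062577, 0.05107085, 3.02024563]), np.float64(1.146305552736343))
```

View pics/top4.png

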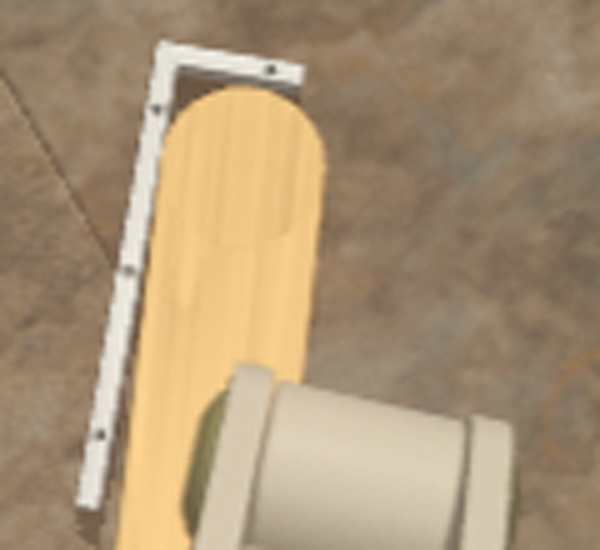

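```bash
python3 -m crank '[0,-0.1,-0.4,0,0.02, 0,-0.06,-0.25,0,0.014, 0,0,-0.15,0,0, 0,0,-0.1,0,0, 0,0,-0.1,0,0, 0,0,-0.05,0,0, 0,0,0,0,0, 0,0,0,0,0]'
```

```text
time_s: 13.25
position: [0.4604, 0.0271, 0.0093]
tool_rot: [[0.986, -0.167, -0.0], [-0.167, -0.986, 0.0], [-0.0, -0.0, -1.0]]
ft_force: [-1.8, -1.5, -0.3]
grip_width: -0.0
gripper_force: 0.7
```

```bash
python3 -m crank '[0,0,-0.05,0,0, 0,0,-0.05,0,0, 0,0,-0.05,0,0, 0,0,-0.05,0,0, 0,0,-0.05,0,0, 0,0,-0.05,0,0, 0,0,0,0,0, 0,0,0,0,0]'
```

```text
time_s: 13.92
position: [0.4606, 0.028, 0.0093]
tool_rot: [[0.986, -0.166, -0.001], [-0.166, -0.986, -0.003], [-0.001, 0.004, -1.0]]
ft_force: [-6.1, -19.2, 0.7]
grip_width: 0.0001
gripper_force: 10.0
```

```bash
python3 -m crank '[0,0,0.5,0,0, 0,0,1.5,0,0, 0,0,2,0,0, 0,0,1,-1,0, 0,0,2,-3,0, 0,0,3,-3.5,0, 0,0,3.5,-3,0, 0,0,3.5,0,0]'; python3 -m crank '[0,0,3.5,0,0, 0,0,3.5,0,0, 0,0,3,0,0, 0,0,1,0,0, 0,0,0,0,0, 0,0,0,0,0, 0,0,0,0,0, 0,0,0,0,0]';python3 - <<'E'
from h import *
p=optics.get_image("top");cv2.imwrite("pics/top5.png",cv2.resize(p["color"][120:235,280:400,::-1],None,fx=5,fy=5,interpolation=2))
print(board(p["color"],p,[.65,.05,np.radians(170)]))
E
```

```text
time_s: 14.58
position: [0.4353, -0.1331, 0.1127]
tool_rot: [[0.986, -0.166, 0.008], [-0.166, -0.986, -0.004], [0.009, 0.003, -1.0]]
ft_force: [1.6, -0.7, 0.8]
grip_width: -0.0001
gripper_force: 0.0
time_s: 15.25
position: [0.4153, -0.2384, 0.1081]
tool_rot: [[0.986, -0.166, -0.0], [-0.166, -0.986, 0.0], [-0.0, -0.0, -1.0]]
ft_force: [0.2, 0.3, 0.1]
grip_width: 0.0001
gripper_force: 0.0
(array([0.65092684, 0.05112662, 2.96987283]), np.float64(0.9303106394969486))
```

View pics/top5.png

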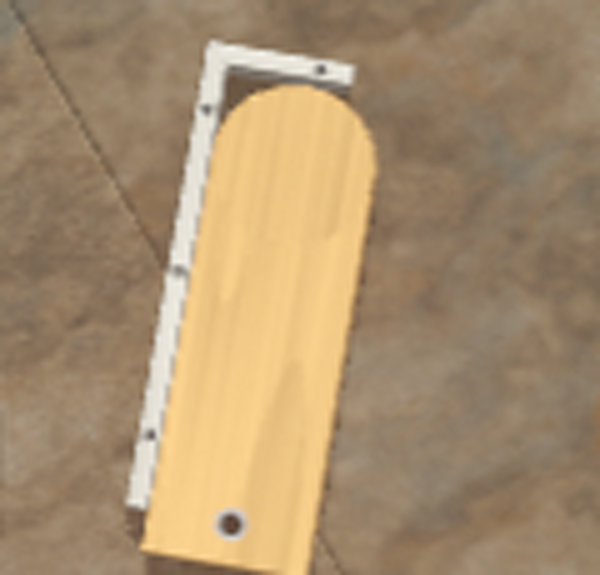

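The board is flush along the rail, with its overhang about 4 mm past the expected 20 mm. The round end therefore sits roughly 4 mm short of the short arm, about where it started. I'll nudge the square end along the rail to seat it.

```bash
python3 -m crank '[0,-0.6,-1.6,0,0, 0,-0.6,-3.2,0,0, 0,-0.6,-3.2,0,0, 0,-0.6,-3.2,0,0, 0,-0.6,-3.2,0,0, 0,-0.6,-3.2,0,0, 0,-0.6,-3.2,0,0, 0,-0.6,-3.2,0,0]'; python3 -m crank '[0,-0.6,-3.2,0,0, 0,-0.45,-3.2,0,0, 0,0,-2.2,0,0, 0,0,0,0,0, 0,0,0,0,0, 0,0,0,0,0, 0,0,0,0,0, 0,0,0,0,0]'
```

```text
time_s: 15.97
position: [0.4074, 0.0071, 0.1083]
tool_rot: [[0.986, -0.166, 0.0], [-0.166, -0.986, 0.0], [0.0, -0.0, -1.0]]
ft_force: [0.3, 0.3, 0.1]
grip_width: 0.0001
gripper_force: 0.0
time_s: 16.63
position: [0.4119, 0.0907, 0.1081]
tool_rot: [[0.986, -0.169, -0.0], [-0.169, -0.986, -0.0], [-0.0, 0.0, -1.0]]
ft_force: [-0.1, -0.4, 0.3]
grip_width: -0.0
gripper_force: 0.0
```

```bash
python3 -m crank '[0,-0.3,0,1.5,0, 0,0,0,3,0, 0,0,0,3,0, 0,0,0,1.7,0, 0,0,0,0.6,0, 0,0,0,0,0, 0,0.4,0,0,0, 0,0.4,0,0,0]'; python3 -m crank '[0,0.2,0,0,0, 0,0.2,0,0,0, 0,0.1,0,0,0, 0,0.1,0,0,0, 0,0.1,0,0,0, 0,0.1,0,0,0, 0,0,0,0,0, 0,0,0,0,0]'
```

```text
time_s: 17.3
position: [0.4179, 0.0903, 0.0112]
tool_rot: [[0.986, -0.168, 0.002], [-0.168, -0.986, -0.0], [0.002, -0.0, -1.0]]
ft_force: [0.5, 0.2, -0.8]
grip_width: 0.0001
gripper_force: 0.0
time_s: 17.97
position: [0.4247, 0.0892, 0.0101]
tool_rot: [[0.986, -0.167, -0.0], [-0.167, -0.986, 0.0], [-0.0, -0.0, -1.0]]
ft_force: [-0.2, -0.3, 0.4]
grip_width: -0.0003
gripper_force: 0.0
```

```bash
python3 -m crank '[0,0.1,0,0,0, 0,0.1,0,0,0, 0,0.1,0,0,0, 0,0.1,0,0,0, 0,0.05,0,0,0, 0,0,0,0,0, 0,0,0,0,0, 0,0,0,0,0]'
```

```text
time_s: 18.63
position: [0.4292, 0.0885, 0.01]
tool_rot: [[0.986, -0.167, -0.0], [-0.167, -0.986, 0.0], [-0.0, -0.0, -1.0]]
ft_force: [-2.7, 0.3, -0.8]
grip_width: 0.0001
gripper_force: 1.2
```

```bash
python3 -m crank '[0,0.05,0,0,0, 0,0.05,0,0,0, 0,0.05,0,0,0, 0,0.05,0,0,0, 0,0.05,0,0,0, 0,0.05,0,0,0, 0,0,0,0,0, 0,0,0,0,0]'
```

```text
time_s: 19.3
position: [0.4296, 0.0884, 0.0099]
tool_rot: [[0.986, -0.167, -0.006], [-0.167, -0.986, 0.001], [-0.006, 0.0, -1.0]]
ft_force: [-11.9, 2.1, 6.9]
grip_width: 0.0001
gripper_force: 5.8
```

Force rose to 12 N with almost no motion, so the board is seated. I retract and check.

```bash
python3 -m crank '[0,-0.4,0,0,0, 0,-0.8,0,0,0, 0,-1,0,0,0, 0,0,0,-1.5,0, 0,0,0,-3,0, 0,0,0,-3.5,0, 0,0,0,-3,0, 0,0,0,0,0]'; python3 -m crank '[0,0,2,0,0, 0,0,3.2,0,0, 0,0,3.2,0,0, 0,0,3.2,0,0, 0,0,3.2,0,0, 0,0,3.2,0,0, 0,0,3.2,0,0, 0,0,3.2,0,0]';python3 - <<'E'
from h import *
p=optics.get_image("top");cv2.imwrite("pics/top6.png",cv2.resize(p["color"][120:275,190:400,::-1],None,fx=3.8,fy=3.8,interpolation=2))
print(env.observe()["position"],board(p["color"],p,[.65,.05,np.radians(170)]))
E
```

```text
time_s: 19.97
position: [0.4131, 0.0916, 0.125]
tool_rot: [[0.986, -0.167, 0.011], [-0.167, -0.986, -0.001], [0.011, -0.001, -1.0]]
ft_force: [0.8, -0.2, 0.1]
grip_width: -0.0002
gripper_force: 0.0
time_s: 20.63
position: [0.3692, -0.1506, 0.1199]
tool_rot: [[0.986, -0.168, 0.001], [-0.168, -0.986, -0.001], [0.001, 0.001, -1.0]]
ft_force: [1.0, -0.6, 0.3]
grip_width: -0.0001
gripper_force: 0.0
[ 0.36955544 -0.15536969  0.12010463] (array([0.65461866, 0.05123607, 2.98964795]), np.float64(2.004678534107466))
```

View pics/top6.png

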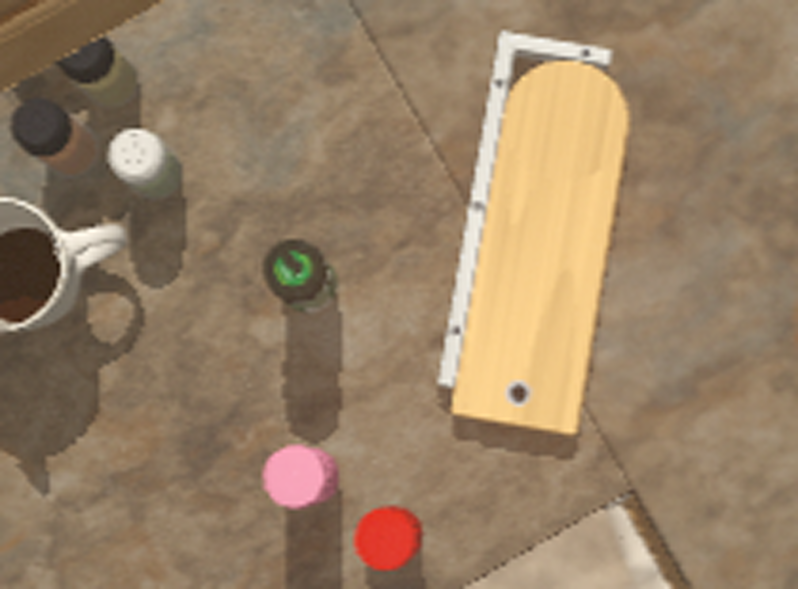

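The jar is upright and clear, and the board looks seated and parallel. The nudge may have opened the side by a degree or so, so I'll press it against the rail once more.

```bash
python3 -m crank '[0,0.6,-1.6,0,0, 0,1.1,-2.9,0,0, 0,1.1,-2.9,0,0, 0,1.1,-2.9,0,0, 0,1.1,-2.9,0,0, 0,0.9,-2.4,0,0, 0,0,0,1,0, 0,0,0,2,0]'; python3 -m crank '[0,0,0,3,0, 0,0,0,3,0, 0,0,0,1.7,0, 0,0,0,0.3,0, 0,0,-0.8,0,0, 0,0,-1,0,0, 0,0,-0.8,0,0, 0,0,-0.5,0,0]';python3 -m crank '[0,0,-0.2,0,0, 0,0,-0.2,0,0, 0,0,-0.1,0,0, 0,0,-0.1,0,0, 0,0,-0.1,0,0, 0,0,0,0,0, 0,0,0,0,0, 0,0,0,0,0]'
```

```text
time_s: 21.35
position: [0.4556, -0.004, 0.0908]
tool_rot: [[0.986, -0.165, 0.005], [-0.165, -0.986, -0.002], [0.006, 0.001, -1.0]]
ft_force: [0.2, -0.1, -0.6]
grip_width: -0.0001
gripper_force: 0.0
time_s: 22.02
position: [0.4598, 0.0268, 0.0112]
tool_rot: [[0.986, -0.166, 0.003], [-0.166, -0.986, -0.0], [0.003, -0.0, -1.0]]
ft_force: [-0.0, -0.2, -0.8]
grip_width: -0.0001
gripper_force: 0.0
time_s: 22.68
position: [0.4602, 0.0291, 0.0109]
tool_rot: [[0.986, -0.165, -0.0], [-0.165, -0.986, -0.006], [0.001, 0.006, -1.0]]
ft_force: [-7.9, -29.2, 5.1]
grip_width: -0.0001
gripper_force: 15.1
```

Pressed flush at about 30 N, within 1 mm of the earlier contact pose. I back off, rise clear and hand in.

```bash
python3 -m crank '[0,0,0.4,0,0, 0,0,1.2,0,0, 0,0,2,0,0, 0,0,1,-1,0, 0,0,1,-3,0, 0,0,2,-3.5,0, 0,0,3,-3,0, 0,0,3,0,0]'; python3 -m crank '[0,0,3,0,0, 0,0,2,0,0, 0,0,0,0,0, 0,0,0,0,0, 0,0,0,0,0, 0,0,0,0,0, 0,0,0,0,0, 0,0,0,0,0]'; python3 - <<'E'
from h import *
p=optics.get_image("top");print(board(p["color"],p,[.65,.05,np.radians(170)]))
for q in("board_end","spice_jar"):
    for r in spotter.look_for(p,q)[:3]: print(q,r["score"],at_z(p,r["at"][0]*640,r["at"][1]*400,.02 if q[0]=="b" else .08).round(3))
print(env.close_job())
E
```

```text
time_s: 23.35
position: [0.4395, -0.1027, 0.1198]
tool_rot: [[0.986, -0.166, 0.009], [-0.166, -0.986, -0.005], [0.01, 0.003, -1.0]]
ft_force: [0.5, -0.6, -0.5]
grip_width: -0.0004
gripper_force: 0.0
time_s: 24.02
position: [0.4293, -0.1496, 0.1145]
tool_rot: [[0.986, -0.166, -0.0], [-0.166, -0.986, 0.0], [-0.0, -0.0, -1.0]]
ft_force: [0.4, -0.1, -0.3]
grip_width: -0.0001
gripper_force: 0.0
(array([0.65468596, 0.050887  , 2.99607628]), np.float64(2.975857145542313))
board_end 0.7 [0.558 0.064 0.02 ]
board_end 0.32 [0.64  0.114 0.02 ]
spice_jar 0.77 [0.539 0.236 0.08 ]
spice_jar 0.61 [0.365 0.172 0.08 ]
spice_jar 0.61 [0.401 0.231 0.08 ]
the job is handed in; nothing more can be done
None
```

I handed the job in at about 24 s: the jar stands upright left of the rail, and the board is swung home, its long side pressed against the rail and its round end nudged about 4 mm along it into the corner. Flushness rests on the press force at the rail (about 30 N), because the last camera fit of the board angle was too noisy (about 1.5° off) to confirm it.

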